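# Hang a second slide rack on the drip stand

## Robot

A 7-joint arm with a two-finger parallel gripper is mounted at the origin on a cart in front of the work surface, level with it; the furniture and walls round the work are solid. World frame = base frame: x ahead of the robot, y to its left, z up, the work surface at z = 0. Lengths are in m, angles in rad, forces in N, time in s.
With the tool pointing down it reaches from about 0.425 to 0.95 m from the base axis. Payload 16.7 kg.
Tool frame: the origin (TCP) lies on the mounting face of the last link; the fingertips stand 199 mm ahead of it and the grasp point (between the pads) lies 180 mm ahead of it; z points along the fingers, x is the direction in which the jaws open and shut, and the axes are right-handed (so a half turn about z gives the same grasp; the last joint's range is limited). The gripper opens to 94 mm and grips with 3 to 60 N. Pads are 16 mm wide; open, the fingers measure 119 mm over their backs; the gripper's body (75 mm by 177 mm) begins 78 mm behind the grasp point.
Start: joints at [1.089, 0.426, 0.074, 1.606, -0.034, 1.111, -0.067], TCP at [0.22, -0.638, 0.405] pointing down, gripper open.
Joint ranges: [-2.85, 2.85], [-0.5, 2.14], [-1.23, 1.37], [0.21, 2.46], [-1.02, 4.16], [0.16, 2.05], [-2.73, 2.73]. Speed limits (rad/s): [1.89, 1.89, 2.39, 2.39, 3.01, 3.01, 3.01].

## Interface

Orientations are given as a rotation vector (axis times angle).
In Python, from station import env, imaging gives the robot as it stands.
- The arm moves only by the tool arm_command, never from a script. Its argument "increments" is a list that holds one entry, the list of rows, each a list of 7 numbers: the turn, a rotation vector about the world's x, y, z scaled (see below), then the shift along the world's x, y, z scaled (see below), then the closure, from 0 (fully open) to 1 (shut). In form: [[[rx, ry, rz, x, y, z, grip], ...]]. A call has 1 to 12 rows; each row shifts and turns the commanded pose from where the row before left it; what a row does not reach is not made up. The controller multiplies each number of a shift by 0.15 m and each number of a turn by 0.1 rad. A row lasts 1/12 s, in which the tool goes at most 41.7 mm and 7.16 degrees, less where a joint would pass 70% of its speed; a pose out of reach is approached as far as the arm can. A call with a number of a shift or a turn outside -1 to 1 is refused whole. A call with a gripper value outside its range is refused whole. The fingers move at their own pace and stop on an object; "grip_force" is the grip in N (left out, the last holds). Time passes only in rows, so rows that do not move let the fingers close. It gives the time, the measured TCP pose, the force and the opening at its end, in the units of the state.
- env.sense(): the state, without advancing time (a new reading comes with each control period).
- imaging.read_camera(name): name is "scene" or "top" or "wrist"; returns the picture (480x640x3 uint8, red, green, blue); there is no depth.
- imaging.camera_model(name): a dict with "intrinsics" (3x3 intrinsics, pixels), "k1" (the pictures are not rectified: a ray, as slopes to the right and down, at radius r is drawn at 1 + k1 r^2 times it, then the intrinsics apply), "rvec" (rotation vector, rad) and "tvec" (3), from world to camera coordinates, as OpenCV has them. Camera axes: x right, y down, z forward; pixel columns grow to the right and rows downward; lengths in m; the calibration is good to about 2 mm. A picture is of the moment at which its call begins: read the wrist's pose just before it. camera_model takes no time and is no camera call; for the wrist camera it gives the pose at the moment of the call.
- env.sign_off(): hands the job in, once; it reports no verdict.
The state is a dict: "clock": time; "joint_pos": joint angles; "dq": joint speeds; "joint_torque": joint torques, N m; "position": TCP position; "tcp_rot": TCP orientation; "contact_force": force on the tool from outside, world axes, zero at the start; "torque": the same for the moment, N m; "gripper_width": opening from 0.0 (shut) to 1.0 (fully open).
Only numpy, scipy, OpenCV 4.12 (cv2) and the standard library are available. Lean on these libraries where they do the work, as an engineer would, in place of code of your own. Each camera call takes 0.05 s, during which the arm holds its last target.

## Task

Hang the slide rack that stands on the worktop on the arm of the drip stand, beside the rack that already hangs there: pass its bail over the upturned end of the arm and let its crossbar settle fully down into the free notch, then let go so that it hangs there by itself. The free notch can sit at different places along the arm, so feel for it gently: do not press hard on the stand, and do not knock or shift the first rack or the things around.

Things in the scene. Friction and masses are not known exactly. Their poses are not given: they have to be found in the camera images.
- stand: Fixed drip stand: white tray 130 x 225 x 14 mm, upright post, one level metal arm. Origin at the post's foot, at worktop height; z up. The arm runs from the post along the stand's -y for 180 mm, flat top 200 mm above the origin, 12 mm wide (x), 20 mm deep. The first rack hangs in an 11 mm wide, 9 mm deep notch 52 mm from the post. More than 22 N from rack_b on the stand is too much
- stand_end (a point): Point in the arm's top plane (200 mm up) at its free end, 180 mm from the post; axes as the stand's. The last 7 mm of the arm (173 to 180 mm from the post) are turned up 12 mm above the top plane
- stand_mid (a point): Point in the arm's top plane, 115 mm from the post. Around here a clamped steel sleeve, 76 mm long and 20 mm wide, flush with the top, its screw reaching 30 mm below the top; it does not slip. Its middle has the FREE NOTCH across the arm: 11 mm wide, 9 mm deep, square edged, centre anywhere from 101 to 129 mm from the post, not measured. Else the top is level from 58 to 173 mm
- rack_b: Loose slide rack on the worktop: steel box 84 (x) x 36 (y) mm, 40 mm high, with glass slides. A rigid closed wire bail in its xz plane rises from both ends to a level crossbar; 75 mm clear height between box and crossbar, 41 mm clear between the legs at the top, more below. Origin: centre of the underside, z up. 0.13 to 0.26 kg. Same either way round
- rack_b_rod (a point): Centre of rack_b's crossbar, on its axis: round, 7 mm thick, 48 mm long along the rack's x, 118.5 mm above the rack's origin. This point is 203.5 mm high when the crossbar lies on the arm's flat top, 194.5 mm when down in a notch
- rack_b_grip (a point): Where to grip rack_b: in its grey grip block, 10 (x) x 22 (y) mm, which stands over the crossbar on a short neck from 130 to 168 mm above the rack's origin. This point is 154 mm above the origin; grip across the 10 mm (rack's x), fingertips staying above the crossbar
- rack_a: The first slide rack, same shape as rack_b, hanging loosely by its crossbar in the inner notch, 52 mm from the post; it reaches 18 mm either side along the arm. Origin: centre of its underside
- rack_a_rod (a point): Centre of rack_a's crossbar, on its axis
- bottle: Bystander: small closed white bottle, 54 mm wide, 98 mm high; origin at the centre of its underside
- timer: Bystander: flat bench timer 66 x 62 x 18 mm; origin at the centre of its underside
- beaker: Bystander: small glass beaker 57 x 62 x 70 mm; origin at the centre of its underside
Not all that is in view belongs to the job. Leave any brown look-alike of the rack_b alone.

How it is judged:
By the outcome, as a careful person would: the job done as asked, in the order asked, and still so for the second after the job is handed in, with the robot touching nothing.
It also fails if it takes over 59 s, if anything falls off the work surface, if the arm or the gripper's body presses on something with over 40 N, if the wrist force passes 120 N, or if a joint passes its speed limit or range.

## Working session

There is one attempt and no reset: what is moved stays moved. The work goes in short steps, Python scripts to look and compute and a tool call to move; the robot and the scene stay as the last step left them, time stands still between calls to the robot, and variables do not carry over. Pictures are saved under pics/ and viewed, and the job is handed in when it is done.

Besides the shell and the picture viewer there is one more tool, called after ">>>" by a JSON object that holds its "fn" and its "kwargs". arm_command: Moves the arm, as the interface text tells. Shifts and turns lie within -1 to 1; 1 stands for 0.15 m of shift or 0.1 rad of turn. Its arguments: {"type":"object","properties":{"increments":{"type":"array"},"grip_force":{"type":"number"}},"required":["increments"]}

```bash
ls; mkdir -p pics; python3 - <<'E'
from station import env, imaging
import cv2
s=env.sense()
print(s)
for n in ["scene","top","wrist"]:
    m=imaging.camera_model(n); print(n,m)
    im=imaging.read_camera(n)
    cv2.imwrite(f"pics/{n}0.png",im[:,:,::-1])
E
```

```text
pics
{'clock': 0.0, 'joint_pos': array([ 1.08850379,  0.42671047,  0.07384187,  1.60663898, -0.03412368,
        1.11083116, -0.06712206]), 'dq': array([ 0.00041957, -0.00144774,  0.00025779, -0.00110713, -0.00021365,
       -0.00051478, -0.00110683]), 'joint_torque': array([ 2.32368009e-03, -9.35791397e+01,  3.66827466e+00, -4.54184568e+01,
       -4.86269023e-02,  1.99433888e-02,  1.10439009e-04]), 'position': array([ 0.22043838, -0.63777282,  0.40397544]), 'tcp_rot': array([-2.55806343e+00,  1.82248268e+00,  1.76284974e-03]), 'contact_force': array([-0.39752529,  0.3430691 ,  0.15368162]), 'torque': array([0.0418784 , 0.03576681, 0.02707443]), 'gripper_width': 0.9948963704335142}
scene {'intrinsics': array([[592.03042334,   0.        , 316.36423591],
       [  0.        , 592.03042334, 239.05352393],
       [  0.        ,   0.        ,   1.        ]]), 'k1': -0.0881309606829557, 'rvec': array([ 1.23577187, -2.18913386,  1.06625162]), 'tvec': array([0.1596438 , 0.43460614, 1.22566895])}
top {'intrinsics': array([[443.32404611,   0.        , 316.18276164],
       [  0.        , 443.32404611, 245.93499864],
       [  0.        ,   0.        ,   1.        ]]), 'k1': 0.0013178157919346003, 'rvec': array([ 2.17100813, -2.20077959,  0.09757902]), 'tvec': array([-0.11588303,  0.51462267,  1.29906933])}
wrist {'intrinsics': array([[352.73579235,   0.        , 316.7242335 ],
       [  0.        , 352.73579235, 240.37745903],
       [  0.        ,   0.        ,   1.        ]]), 'k1': -0.0388078570018648, 'rvec': array([-2.36439116,  1.68366317,  0.24097343]), 'tvec': array([-0.67426974, -0.02754967,  0.39291578])}
```

View pics/scene0.png

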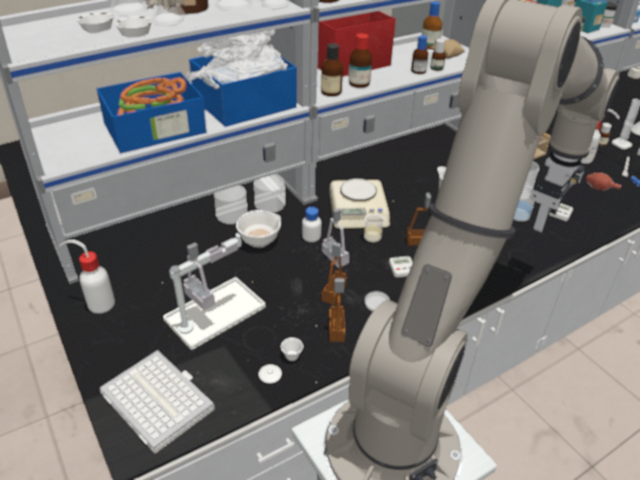

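View pics/top0.png

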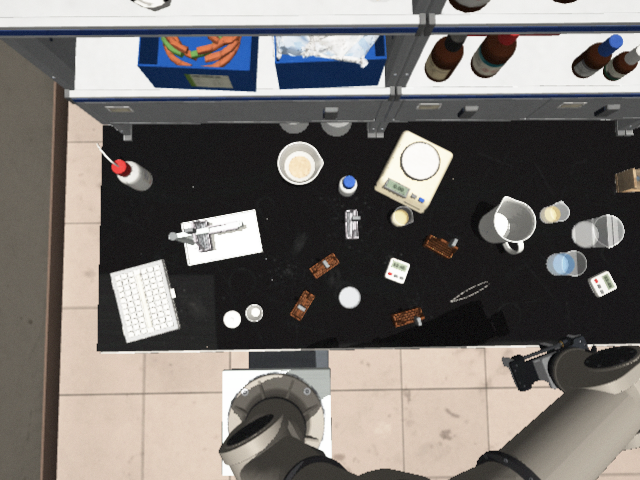

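View pics/wrist0.png

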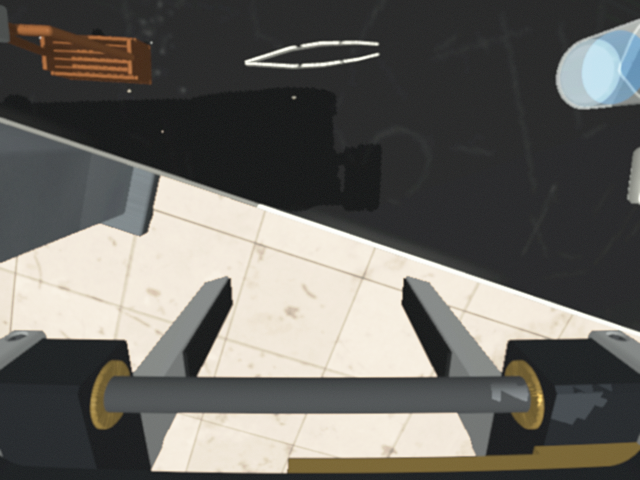

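The top view shows the steel rack_b at about (351,224), with the blue-capped bottle and the beaker next to it. The stand's post is at about (185,237) and its arm points right. I'll zoom in for pixel measurements.

```bash
python3 - <<'E'
import cv2
t=cv2.imread("pics/top0.png"); s=cv2.imread("pics/scene0.png")
def z(im,x0,y0,x1,y1,k,n):
    cv2.imwrite(n,cv2.resize(im[y0:y1,x0:x1],None,fx=k,fy=k,interpolation=cv2.INTER_CUBIC))
z(t,160,200,270,270,7,"pics/t_stand.png")
z(t,325,165,425,240,8,"pics/t_rack.png")
z(s,155,220,275,350,4.6,"pics/s_stand.png")
z(s,290,190,390,300,5.4,"pics/s_rack.png")
E
```

```text
(no output)
```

View pics/t_stand.png

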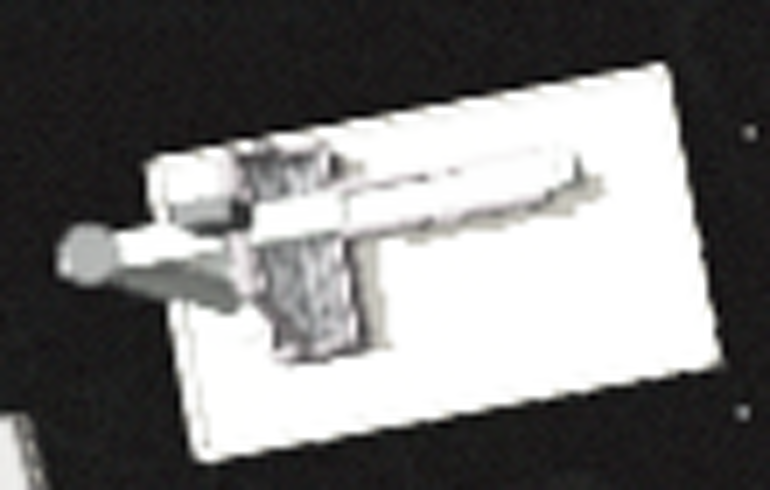

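View pics/t_rack.png

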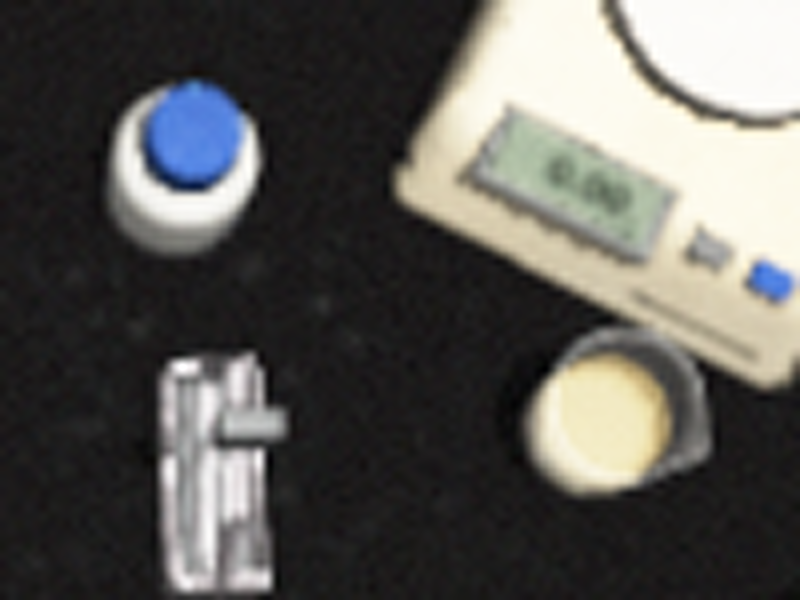

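View pics/s_stand.png

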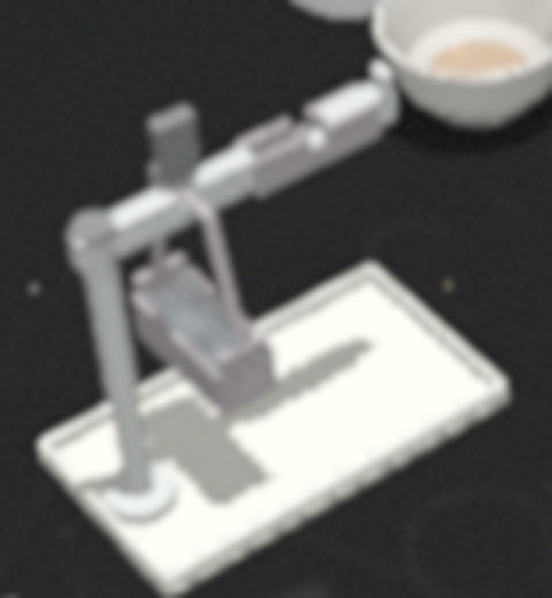

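View pics/s_rack.png

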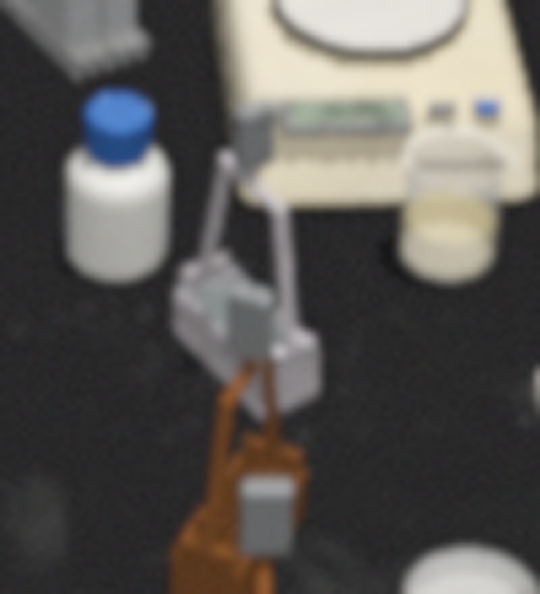

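```bash
cat > h.py <<'E'
import numpy as np, cv2
from scipy.spatial.transform import Rotation as R
from scipy.optimize import least_squares
from station import env, imaging
def proj(m,P):
    P=np.atleast_2d(P).astype(float)
    C=(R.from_rotvec(m["rvec"]).as_matrix()@P.T).T+m["tvec"]
    s=C[:,:2]/C[:,2:]; r2=(s**2).sum(1,keepdims=True)
    K=m["intrinsics"]; s=s*(1+m["k1"]*r2)
    return s*[K[0,0],K[1,1]]+[K[0,2],K[1,2]]
def ray(m,uv):
    K=m["intrinsics"]
    d=cv2.undistortPoints(np.array([[uv]],float),K,np.array([m["k1"],0,0,0,0.]))[0,0]
    Rm=R.from_rotvec(m["rvec"]).as_matrix()
    return -Rm.T@m["tvec"], Rm.T@np.array([d[0],d[1],1])
def onplane(m,uv,z):
    o,d=ray(m,uv); return o+d*(z-o[2])/d[2]
def fit(obs,x0):
    # obs: (model, local pt, uv); pose x,y,yaw with z=0
    def f(p):
        c,s=np.cos(p[2]),np.sin(p[2]); out=[]
        for m,l,uv in obs:
            w=[p[0]+c*l[0]-s*l[1],p[1]+s*l[0]+c*l[1],l[2]]
            out.extend(proj(m,w)[0]-uv)
        return np.array(out)
    r=least_squares(f,x0,loss="soft_l1"); return r.x,r.fun.reshape(-1,2)
E
python3 - <<'E'
from h import *
T=imaging.camera_model("top");S=imaging.camera_model("scene")
ct=lambda x,y:(x/7+160,y/7+200); cs=lambda x,y:(x/4.6+155,y/4.6+220)
tc=[onplane(T,ct(*p),.014) for p in [(148,155),(665,62),(720,362),(200,462)]]
print("tray",np.round(tc,4)); 
for i in range(4): print(np.linalg.norm(tc[i]-tc[(i+1)%4]))
e=[tc[1]-tc[0],tc[2]-tc[3]]
print("arm dirs",[np.degrees(np.arctan2(v[1],v[0])) for v in e])
print("post top",onplane(T,ct(88,252),.205),"tip T",onplane(T,ct(577,165),.212),"tip S",onplane(S,cs(382,72),.212))
print("foot S",onplane(S,cs(140,495),.014))
# notch in scene: arm top pixels
for p in [(316,140),(290,125),(307,108),(325,143)]: print("notch",onplane(S,cs(*p),.2))
obs=[(T,(0,-.180,.212),ct(577,165)),(S,(0,-.180,.212),cs(382,72)),(S,(0,0,.014),cs(140,495)),(T,(0,0,.205),ct(88,252))]
yaw=np.arctan2((e[0]+e[1])[1],(e[0]+e[1])[0])+np.pi/2
p,f=fit(obs,[.5,.2,yaw]);print("stand",p,np.degrees(p[2]),"tray yaw",np.degrees(yaw));print(f)
ct=lambda x,y:(x/8+325,y/8+165); cs=lambda x,y:(x/5.4+290,y/5.4+190)
gb=onplane(T,ct(253,424),.168);print("grip top T",gb)
print("grip S",onplane(S,cs(257,117),.168))
print("box rim",[onplane(T,ct(*q),.04) for q in [(160,365),(258,355),(272,588),(172,592)]])
E
```

```text
tray [[0.5904 0.2807 0.014 ]
 [0.6279 0.0596 0.014 ]
 [0.4983 0.0365 0.014 ]
 [0.4587 0.2574 0.014 ]]
0.2242836894508721
0.1315776543783493
0.2243537053097982
0.1337503291388057
arm dirs [np.float64(-80.38235987809522), np.float64(-79.82735540321971)]
post top [0.52877454 0.24595903 0.205     ] tip T [0.55759317 0.06652069 0.212     ] tip S [0.55621048 0.07213829 0.212     ]
foot S [0.5228828  0.24701976 0.014     ]
notch [0.5363288  0.12029242 0.2       ]
notch [0.55428929 0.12685778 0.2       ]
notch [0.56265032 0.11337493 0.2       ]
notch [0.53177641 0.11729759 0.2       ]
stand [0.52671615 0.24628795 0.17266533] 9.892994516458241 tray yaw 9.895185667612564
[[-0.95961568 -0.00678843]
 [ 0.92750072 -0.72643618]
 [-0.308148   -1.09480604]
 [-0.13839356  0.80273822]]
grip top T [ 0.57447549 -0.22992476  0.168     ]
grip S [ 0.56730772 -0.22505499  0.168     ]
box rim [array([ 0.61501102, -0.20928668,  0.04      ]), array([ 0.61828876, -0.24559333,  0.04      ]), array([ 0.53175283, -0.24890086,  0.04      ]), array([ 0.53075762, -0.21208796,  0.04      ])]
```

>>> {"fn": "arm_command", "kwargs": {"increments": [[[0,0,0.53,0.1,0.115,0.03,0],[0,0,0.53,0.1,0.115,0.03,0],[0,0,0.53,0.1,0.115,0.03,0],[0,0,0.53,0.1,0.115,0.03,0],[0,0,0.53,0.1,0.115,0.03,0],[0,0,0.53,0.1,0.115,0.03,0],[0,0,0.53,0.1,0.115,0.03,0],[0,0,0.53,0.1,0.115,0.03,0],[0,0,0.53,0.1,0.115,0.03,0],[0,0,0.53,0.1,0.115,0.03,0],[0,0,0.53,0.1,0.115,0.03,0],[0,0,0.53,0.1,0.115,0.03,0]]]}}

```text
clock: 1.15
position: [0.4019, -0.4291, 0.4591]
tcp_rot: [-3.003, 0.923, 0.0]
contact_force: [0.2, -0.6, 0.1]
gripper_width: 0.999
```

```bash
python3 - <<'E'
from h import *
s=env.sense(); Rt=R.from_rotvec(s["tcp_rot"]).as_matrix()
m=imaging.camera_model("wrist");Rc=R.from_rotvec(m["rvec"]).as_matrix()
c=-Rc.T@m["tvec"]
print(s["joint_pos"],"\ntoolx ang",np.degrees(np.arctan2(Rt[1,0],Rt[0,0])))
print("cam in tool",Rt.T@(c-s["position"])); print(Rt.T@Rc.T)
E
```

```text
[ 0.83432363  0.2464556  -0.15122249  1.73369595  0.04001657  1.16443668
  0.07504667] 
toolx ang -34.19029013265755
cam in tool [ 0.00101921 -0.08285986  0.01992159]
[[ 9.99999975e-01  2.22213795e-04  3.65563235e-05]
 [-2.23601904e-04  9.60423605e-01  2.78543441e-01]
 [ 2.67866392e-05 -2.78543442e-01  9.60423630e-01]]
```

>>> {"fn": "arm_command", "kwargs": {"increments": [[[0,0,0.53,0.095,0.11,0,0],[0,0,0.53,0.095,0.11,0,0],[0,0,0.53,0.095,0.11,0,0],[0,0,0.53,0.095,0.11,0,0],[0,0,0.53,0.095,0.11,0,0],[0,0,0.53,0.095,0.11,0,0],[0,0,0.53,0.095,0.11,0,0],[0,0,0.53,0.095,0.11,0,0],[0,0,0.53,0.095,0.11,0,0],[0,0,0.53,0.095,0.11,0,0],[0,0,0.53,0.095,0.11,0,0],[0,0,0.5,0.095,0.11,0,0]]]}}

```text
clock: 2.15
position: [0.5729, -0.2313, 0.4586]
tcp_rot: [-3.141, -0.057, 0.0]
contact_force: [1.0, -0.3, 0.5]
gripper_width: 1.003
```

```bash
python3 - <<'E'
from h import *
s=env.sense(); Rt=R.from_rotvec(s["tcp_rot"]).as_matrix()
print(s["position"],"toolx ang",np.degrees(np.arctan2(Rt[1,0],Rt[0,0])), s["contact_force"])
m=imaging.camera_model("wrist"); np.savez("w1.npz",**m)
cv2.imwrite("pics/w1.png",imaging.read_camera("wrist")[:,:,::-1])
E
```

```text
[ 0.5728513  -0.23126938  0.45863933] toolx ang 2.0698090961001037 [ 0.95886746 -0.32387917  0.46059093]
```

View pics/w1.png

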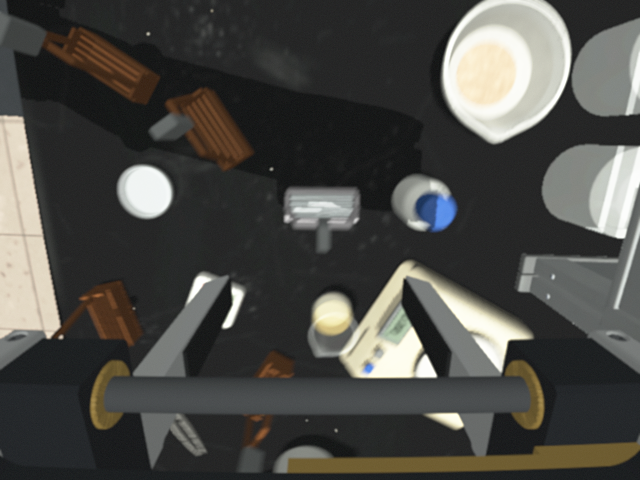

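```bash
python3 - <<'E'
import cv2
t=cv2.imread("pics/w1.png")
cv2.imwrite("pics/w1z.png",cv2.resize(t[170:270,260:390],None,fx=6,fy=6,interpolation=cv2.INTER_CUBIC))
E
```

```text
(no output)
```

View pics/w1z.png

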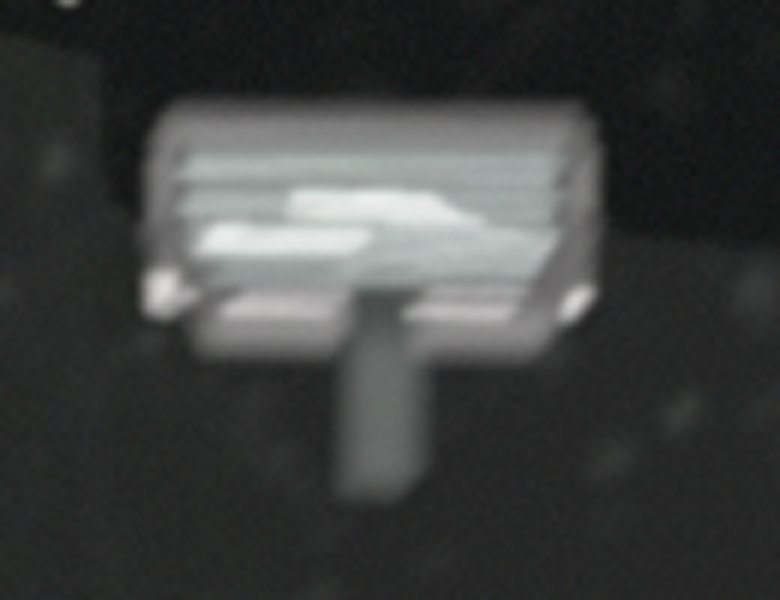

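```bash
python3 - <<'E'
from h import *
m=dict(np.load("w1.npz")); c=lambda x,y:(x/6+260,y/6+170)
for n,p,z in [("far top L",(337,495),.168),("far top R",(412,497),.168),("face",(378,440),.168),("neck/rod",(380,295),.1185),("rod base block",(380,295),.13),("box L",(170,108),.04),("box R",(585,106),.04),("legL",(165,292),.04),("legR",(578,302),.04)]:
    print(n,onplane(m,c(*p),z))
for q in [(-.23),(-.225),(-.235)]:
  for z in (.168,.13):
    print(q,z,(proj(m,[[.574,q+.011,z],[.574,q-.011,z],[.574,q,z]])-[260,170])*6)
E
```

```text
far top L [ 0.57439972 -0.2379074   0.168     ]
far top R [ 0.58449633 -0.23782366  0.168     ]
face [ 0.5795922  -0.22999042  0.168     ]
neck/rod [ 0.58039749 -0.22132452  0.1185    ]
rod base block [ 0.58008094 -0.21873634  0.13      ]
box L [ 0.54155717 -0.20441133  0.04      ]
box R [ 0.61961851 -0.20117566  0.04      ]
legL [ 0.5411126  -0.23990182  0.04      ]
legR [ 0.62082653 -0.23897089  0.04      ]
-0.23 0.168 [[339.12610795 358.82901867]
 [333.21534793 516.67302577]
 [336.13840868 438.60890464]]
-0.23 0.13 [[339.23256343 295.27461072]
 [333.9889983  436.43091078]
 [336.58563619 366.52286796]]
-0.225 0.168 [[340.50583215 321.99012187]
 [334.53607336 481.40008592]
 [337.48837113 402.55983688]]
-0.225 0.13 [[340.45254184 262.44068895]
 [335.16310321 404.81939574]
 [337.78250478 334.30462817]]
-0.235 0.168 [[337.75997585 395.30723227]
 [331.90773483 551.59781598]
 [334.80180173 474.3034633 ]]
-0.235 0.13 [[338.02313169 327.82758722]
 [332.82512335 467.76968183]
 [335.39915828 398.46419494]]
```

>>> {"fn": "arm_command", "kwargs": {"increments": [[[0,0,0,0,0,-0.1,0],[0,0,0,0,0,-0.1,0],[0,0,0,0,0,0,0]]]}}

```text
clock: 2.45
position: [0.5716, -0.2321, 0.426]
tcp_rot: [-3.14, -0.052, 0.005]
contact_force: [-0.2, -0.6, -0.1]
gripper_width: 1.0
```

```bash
python3 - <<'E'
from h import *
s=env.sense(); Rt=R.from_rotvec(s["tcp_rot"]).as_matrix()
print(s["position"],"toolx ang",np.degrees(np.arctan2(Rt[1,0],Rt[0,0])), s["dq"])
m=imaging.camera_model("wrist"); np.savez("w2.npz",**m)
t=imaging.read_camera("wrist")[:,:,::-1]
cv2.imwrite("pics/w2.png",t)
cv2.imwrite("pics/w2z.png",cv2.resize(t[160:280,255:385],None,fx=5,fy=5,interpolation=cv2.INTER_CUBIC))
E
```

```text
[ 0.57163457 -0.23209973  0.425953  ] toolx ang 1.9036246116343742 [ 0.00903298 -0.02342042 -0.00015754 -0.03431201 -0.01183601  0.051602
  0.00601671]
```

View pics/w2z.png

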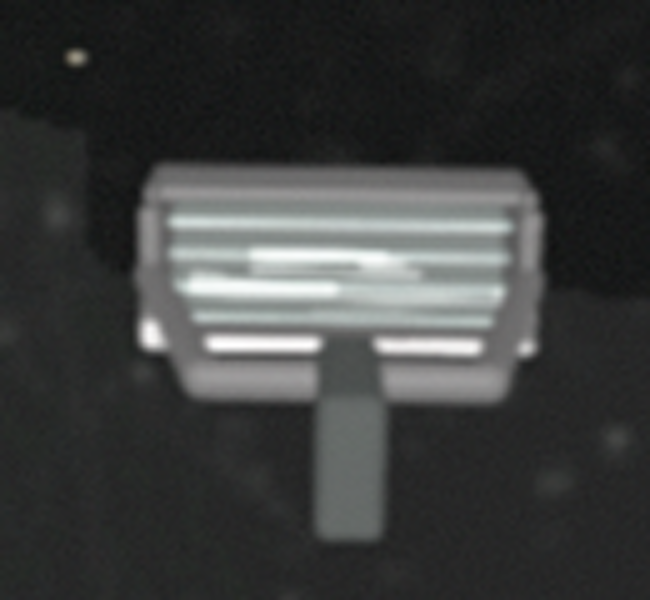

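```bash
python3 - <<'E'
from h import *
m=dict(np.load("w2.npz")); c=lambda x,y:(x/5+255,y/5+160)
for n,p,z in [("nL",(315,395),.168),("nR",(385,395),.168),("fL",(317,540),.168),("fR",(382,540),.168),("boxL far",(150,168),.04),("boxR",(525,170),.04),("L",(140,345),.04),("R",(538,350),.04),("rodL",(192,392),.1185),("rodR",(505,395),.1185)]:
    print(n,onplane(m,c(*p),z))
E
```

```text
nL [ 0.5729201  -0.21772949  0.168     ]
nR [ 0.58274002 -0.21739166  0.168     ]
fL [ 0.57395484 -0.23938593  0.168     ]
fR [ 0.5832968  -0.23906327  0.168     ]
boxL far [ 0.53815168 -0.20612835  0.04      ]
boxR [ 0.6162541  -0.20388109  0.04      ]
L [ 0.53635422 -0.2442514   0.04      ]
R [ 0.62162288 -0.24242881  0.04      ]
rodL [ 0.55255829 -0.23197993  0.1185    ]
rodR [ 0.60561754 -0.23068364  0.1185    ]
```

>>> {"fn": "arm_command", "kwargs": {"increments": [[[0,0,0,0.02,0.012,0,0],[0,0,0,0.02,0.013,0,0],[0,0,0,0,0,-0.1,0],[0,0,0,0,0,-0.1,0],[0,0,0,0,0,-0.1,0],[0,0,0,0,0,-0.1,0],[0,0,0,0,0,-0.1,0],[0,0,0,0,0,-0.1,0],[0,0,0,0,0,0,0],[0,0,0,0,0,0,0]]], "grip_force": 15}}

```text
clock: 3.33
position: [0.5779, -0.229, 0.3391]
tcp_rot: [-3.141, -0.049, 0.0]
contact_force: [0.3, 0.4, 0.4]
gripper_width: 0.999
```

```bash
python3 - <<'E'
from h import *
s=env.sense(); print(s["position"],s["contact_force"])
m=imaging.camera_model("wrist"); np.savez("w3.npz",**m)
t=imaging.read_camera("wrist")[:,:,::-1]
cv2.imwrite("pics/w3.png",t)
E
```

```text
[ 0.57786379 -0.22903665  0.33905473] [0.26648977 0.3533146  0.37868117]
```

View pics/w3.png

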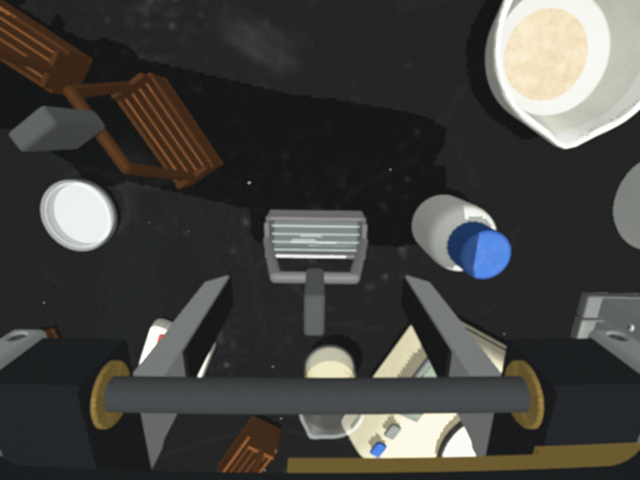

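>>> {"fn": "arm_command", "kwargs": {"increments": [[[0,0,0,0,0,-0.02,0.3],[0,0,0,0,0,0,0.6],[0,0,0,0,0,0,0.8],[0,0,0,0,0,0,1],[0,0,0,0,0,0,1],[0,0,0,0,0,0,1],[0,0,0,0,0,0,1],[0,0,0,0,0,0,1],[0,0,0,0,0,0,1],[0,0,0,0,0,0,1]]], "grip_force": 15}}

```text
clock: 4.22
position: [0.5775, -0.2292, 0.3356]
tcp_rot: [-3.141, -0.049, 0.0]
contact_force: [-0.4, -0.4, -0.2]
gripper_width: 0.33
```

```bash
python3 - <<'E'
from h import *
s=env.sense(); print(s["position"],s["contact_force"],s["gripper_width"]*94)
m=imaging.camera_model("wrist"); np.savez("w4.npz",**m)
t=imaging.read_camera("wrist")[:,:,::-1]
cv2.imwrite("pics/w4.png",t)
E
```

```text
[ 0.57746762 -0.22917399  0.33563965] [-0.35161428 -0.4007221  -0.21119898] 31.005626424996116
```

View pics/w4.png

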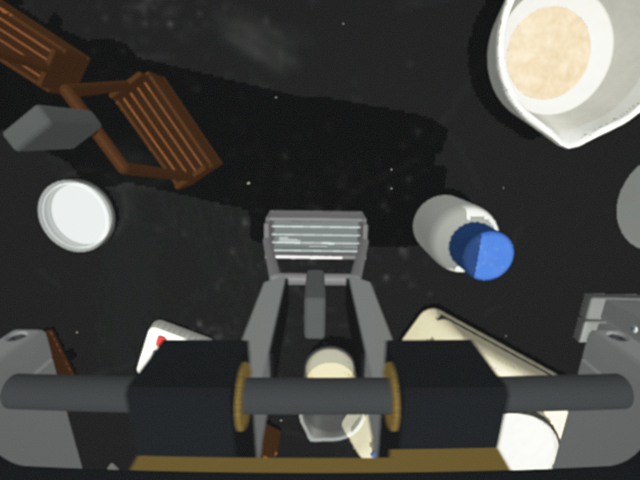

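Fingers straddle the grip block at (315,300) and are still closing. I'll keep closing.

>>> {"fn": "arm_command", "kwargs": {"increments": [[[0,0,0,0,0,0,1],[0,0,0,0,0,0,1],[0,0,0,0,0,0,1],[0,0,0,0,0,0,1],[0,0,0,0,0,0,1],[0,0,0,0,0,0,1]]], "grip_force": 15}}

```text
clock: 4.77
position: [0.5774, -0.2292, 0.3355]
tcp_rot: [-3.141, -0.049, 0.0]
contact_force: [0.3, -0.2, -1.1]
gripper_width: 0.106
```

>>> {"fn": "arm_command", "kwargs": {"increments": [[[0,0,0,0,0,0,1],[0,0,0,0,0,0.02,1],[0,0,0,0,0,0.06,1],[0,0,0,0,0,0.1,1],[0,0,0,0,0,0.12,1],[0,0,0,0,0,0.12,1],[0,0,0,0,0,0.12,1],[0,0,0,0,0,0.1,1],[0,0,0,0,0,0.07,1],[0,0,0,0,0,0.03,1],[0,0,0,0,0,0,1],[0,0,0,0,0,0,1]]], "grip_force": 30}}

```text
clock: 5.77
position: [0.5773, -0.2292, 0.4462]
tcp_rot: [-3.141, -0.049, 0.001]
contact_force: [-0.5, -0.2, -2.8]
gripper_width: 0.108
```

```bash
python3 - <<'E'
from h import *
s=env.sense(); print(s["position"],s["contact_force"],s["torque"],s["gripper_width"]*94)
m=imaging.camera_model("wrist"); np.savez("w5.npz",**m)
t=imaging.read_camera("wrist")[:,:,::-1]
cv2.imwrite("pics/w5.png",t)
t=imaging.read_camera("scene")[:,:,::-1]
cv2.imwrite("pics/s5.png",t)
E
```

```text
[ 0.57732622 -0.22920293  0.44622838] [-0.48309716 -0.19778227 -2.78296537] [-0.03627304 -0.03899204  0.01165594] 10.178449356454742
```

View pics/w5.png

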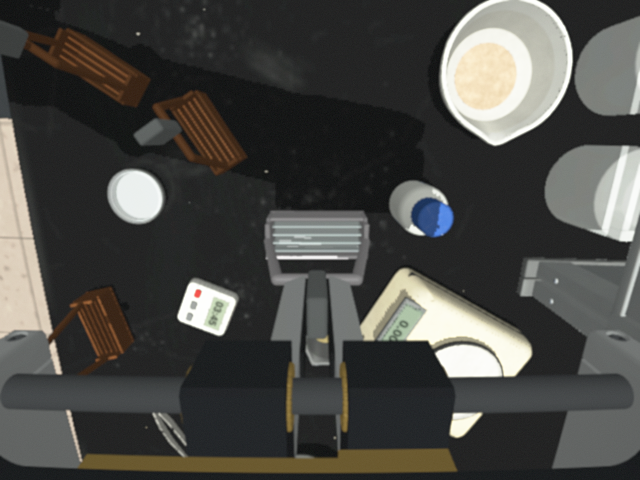

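View pics/s5.png

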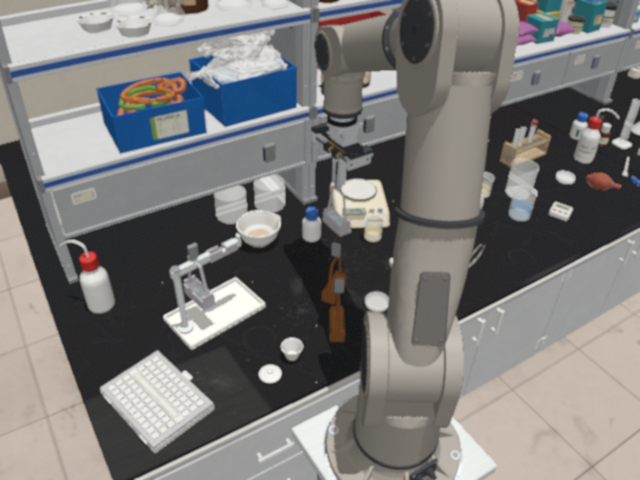

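>>> {"fn": "arm_command", "kwargs": {"increments": [[[0,0,0.117,-0.008,0.05,0,1],[0,0,0.117,-0.008,0.09,0,1],[0,0,0.117,-0.008,0.15,0,1],[0,0,0.117,-0.008,0.19,0,1],[0,0,0.117,-0.008,0.2,0,1],[0,0,0.117,-0.008,0.2,0,1],[0,0,0.117,-0.008,0.2,0,1],[0,0,0.117,-0.008,0.2,0,1],[0,0,0.117,-0.008,0.19,0,1],[0,0,0.117,-0.008,0.15,0,1],[0,0,0.117,-0.008,0.09,0,1],[0,0,0.117,-0.004,0.05,0,1]]]}}

```text
clock: 6.87
position: [0.5628, 0.0382, 0.4468]
tcp_rot: [-3.129, -0.277, -0.0]
contact_force: [0.4, -0.5, -2.3]
gripper_width: 0.101
```

>>> {"fn": "arm_command", "kwargs": {"increments": [[[0,0,0,0,0,0,1],[0,0,0,0,0,0,1],[0,0,0,0,0,0,1]]]}}

```text
clock: 7.12
position: [0.5638, 0.0335, 0.4465]
tcp_rot: [3.13, 0.266, -0.0]
contact_force: [-0.4, 0.6, -2.4]
gripper_width: 0.106
```

```bash
python3 - <<'E'
from h import *
s=env.sense(); Rt=R.from_rotvec(s["tcp_rot"]).as_matrix()
print(s["position"],"toolx ang",np.degrees(np.arctan2(Rt[1,0],Rt[0,0])),s["contact_force"],s["torque"])
m=imaging.camera_model("wrist"); np.savez("w6.npz",**m)
t=imaging.read_camera("wrist")[:,:,::-1]
cv2.imwrite("pics/w6.png",t)
t=imaging.read_camera("scene")[:,:,::-1]
cv2.imwrite("pics/s6.png",t)
cv2.imwrite("pics/s6z.png",cv2.resize(t[190:350,150:300],None,fx=3.7,fy=3.7,interpolation=cv2.INTER_CUBIC))
E
```

```text
[0.56377175 0.03350894 0.44652005] toolx ang 9.714511707041593 [-0.41320778  0.55031472 -2.38055776] [-0.04475595 -0.14433455  0.01658322]
```

View pics/w6.png

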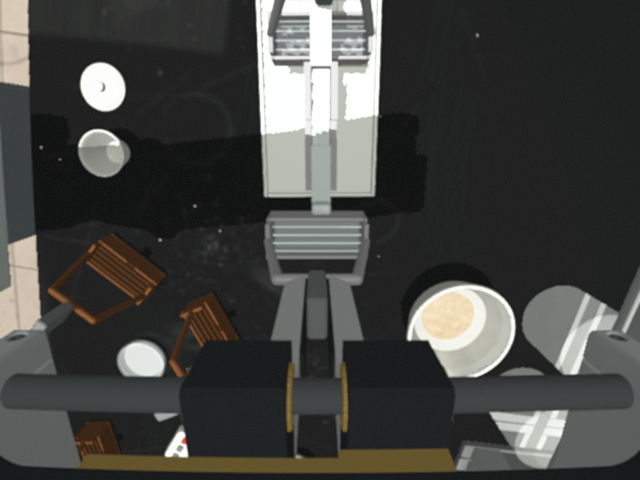

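View pics/s6z.png

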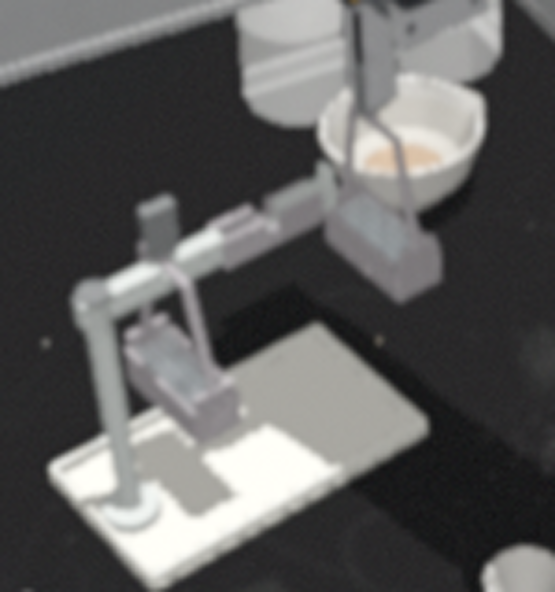

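```bash
python3 - <<'E'
from h import *
t=cv2.imread("pics/w6.png")
cv2.imwrite("pics/w6z.png",cv2.resize(t[55:220,270:370],None,fx=3.6,fy=3.6,interpolation=cv2.INTER_CUBIC))
cv2.imwrite("pics/w6y.png",cv2.resize(t[200:330,250:390],None,fx=4.6,fy=4.6,interpolation=cv2.INTER_CUBIC))
s=cv2.imread("pics/s6.png")
cv2.imwrite("pics/s6y.png",cv2.resize(s[225:280,195:255],None,fx=10,fy=10,interpolation=cv2.INTER_CUBIC))
E
```

```text
(no output)
```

View pics/w6z.png

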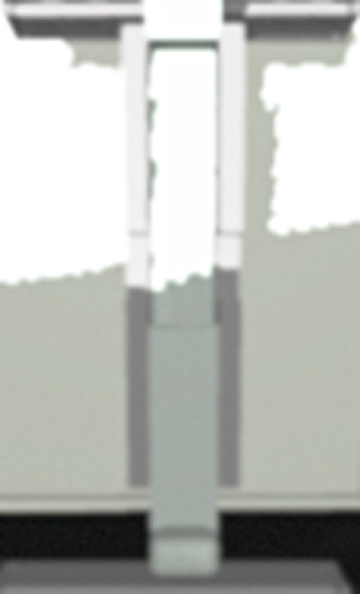

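View pics/w6y.png

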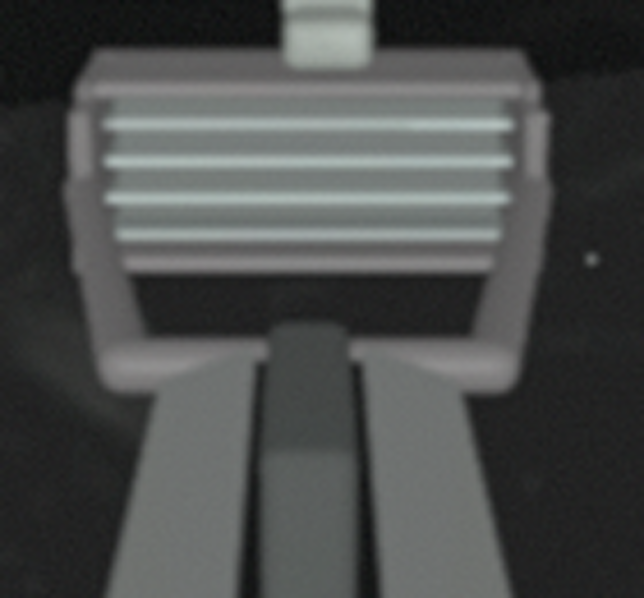

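View pics/s6y.png

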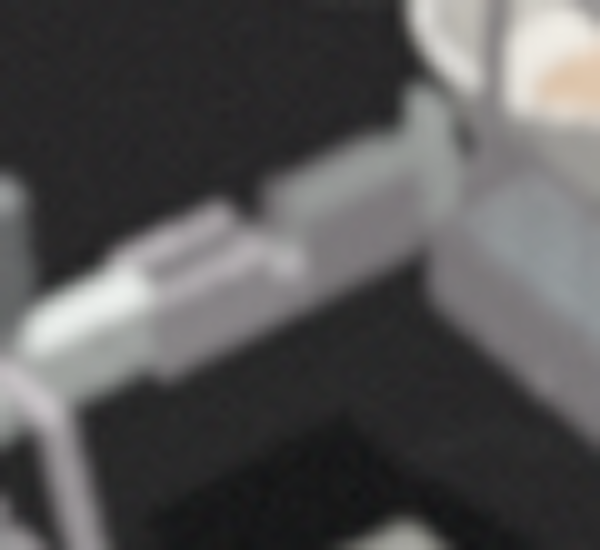

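```bash
python3 - <<'E'
from h import *
m=dict(np.load("w6.npz")); c=lambda x,y:(x/3.6+270,y/3.6+55)
p0=np.array([.5267,.2463]); yw=np.radians(9.9); a=np.array([np.sin(yw),-np.cos(yw)]); b=np.array([np.cos(yw),np.sin(yw)])
def sl(P): d=P[:2]-p0; return np.round([d@a*1e3,d@b*1e3],1)
for n,p,z in [("sleeve start",(185,26),.2),("sleeve end L",(138,487),.2),("sl end R",(230,487),.2),("line235",(140,235),.2),("line235R",(230,235),.2),("line325",(185,325),.2),("line325 z191",(185,325),.191),("268",(230,268),.2),("285",(140,288),.2),("armline45",(185,45),.2),("upturn in",(185,530),.212),("tip",(185,575),.212),("tipz2",(185,575),.2),("edgeL",(149,400),.2),("edgeR",(218,400),.2),("slL",(127,400),.2),("slR",(241,400),.2)]:
    print(n,sl(onplane(m,c(*p),z)))
d=lambda x,y:(x/4.6+250,y/4.6+200)
s=env.sense(); tz=s["position"][2]
print("tcp",sl(s["position"]), tz)
rz=tz-.217
for n,p,z in [("rodL",(105,365),rz),("rodR",(515,365),rz),("gripTopNear",(310,450),rz+.0495),("boxLfar",(98,52),rz-.0785),("boxRfar",(522,52),rz-.0785),("near",(310,270),rz-.0785)]:
    print(n,sl(onplane(m,d(*p),z)))
S=imaging.camera_model("scene"); e=lambda x,y:(x/10+195,y/10+225)
for n,p in [("sl start",(155,295)),("notch L far",(235,205)),("notch R far",(265,190)),("notch L near",(265,245)),("notch R near",(300,265)),("tip",(455,190))]: print(n,sl(onplane(S,e(*p),.2)))
E
```

```text
sleeve start [90.9  4.8]
sleeve end L [166.5  -3.6]
sl end R [166.6  12.8]
line235 [123.6  -2.8]
line235R [123.7  12.4]
line325 [138.5   4.8]
line325 z191 [138.7   4.9]
268 [129.1  12.5]
285 [132.3  -2.9]
armline45 [93.8  4.8]
upturn in [172.2   4.7]
tip [180.    4.7]
tipz2 [182.6   4.8]
edgeL [151.3  -1.5]
edgeR [151.3  10.6]
slL [151.3  -5.4]
slR [151.3  14.6]
tcp [216.  -0.] 0.4465599154121242
rodL [215.8 -24.7]
rodR [216.   28.9]
gripTopNear [204.5   2. ]
boxLfar [190.1 -34.4]
boxRfar [190.4  38.9]
near [230.1   2.2]
sl start [93.5 -4.5]
notch L far [126.8  11.2]
notch R far [135.6  11.3]
notch L near [123.8  -5.9]
notch R near [125.9 -17.4]
tip [170.5 -18.3]
```

>>> {"fn": "arm_command", "kwargs": {"increments": [[[0,0,0,0.017,0.003,0,1],[0,0,0,-0.0045,0.026,0,1],[0,0,0,-0.007,0.042,0,1],[0,0,0,-0.01,0.057,0,1],[0,0,0,-0.012,0.068,0,1],[0,0,0,-0.012,0.068,0,1],[0,0,0,-0.012,0.068,0,1],[0,0,0,-0.012,0.068,0,1],[0,0,0,-0.011,0.062,0,1],[0,0,0,-0.009,0.052,0,1],[0,0,0,-0.007,0.042,0,1],[0,0,0,-0.004,0.021,0,1]]]}}

```text
clock: 8.22
position: [0.5509, 0.1225, 0.4467]
tcp_rot: [-3.13, -0.27, -0.0]
contact_force: [0.3, -0.1, -1.6]
gripper_width: 0.104
```

>>> {"fn": "arm_command", "kwargs": {"increments": [[[0,0,0,0,0,0,1],[0,0,0,0,0,0,1],[0,0,0,0,0,0,1],[0,0,0,0,0,0,1]]]}}

```text
clock: 8.55
position: [0.5513, 0.1208, 0.4466]
tcp_rot: [3.13, 0.268, -0.0]
contact_force: [-0.0, -0.1, -2.6]
gripper_width: 0.104
```

```bash
cat >> h.py <<'E'
p0=np.array([.5267,.2463]); yw=np.radians(9.9); a=np.array([np.sin(yw),-np.cos(yw)]); b=np.array([np.cos(yw),np.sin(yw)])
def sl(P): d=np.asarray(P)[:2]-p0; return np.round([d@a*1e3,d@b*1e3],2)
def st():
    s=env.sense(); Rt=R.from_rotvec(s["tcp_rot"]).as_matrix()
    print("t",s["clock"],"s,l",sl(s["position"]),"z",s["position"][2],"yaw",np.degrees(np.arctan2(Rt[1,0],Rt[0,0])),"tilt",np.round(Rt[:2,2],4),"F",np.round(s["contact_force"],2),"M",np.round(s["torque"],3),"w",s["gripper_width"]*94)
E
python3 - <<'E'
from h import *
st()
m=imaging.camera_model("wrist"); np.savez("w7.npz",**m)
t=imaging.read_camera("wrist")[:,:,::-1]
cv2.imwrite("pics/w7.png",t)
t=imaging.read_camera("scene")[:,:,::-1]
cv2.imwrite("pics/s7.png",t)
cv2.imwrite("pics/s7z.png",cv2.resize(t[190:330,150:270],None,fx=4.2,fy=4.2,interpolation=cv2.INTER_CUBIC))
E
```

```text
t 8.55 s,l [127.84   2.64] z 0.4466226656807021 yaw 9.771391714113928 tilt [-0.0001 -0.0001] F [-0.01 -0.11 -2.63] M [-0.014 -0.087  0.007] w 9.784478249331976
```

View pics/w7.png

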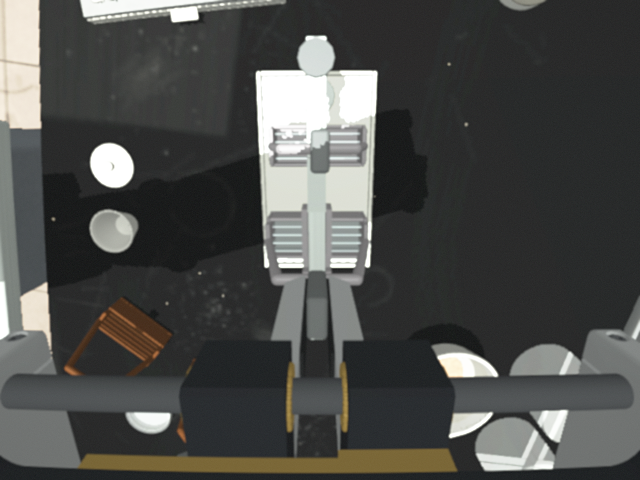

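View pics/s7z.png

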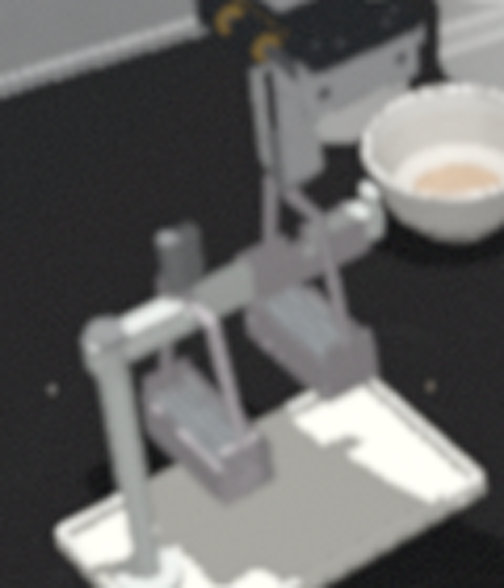

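```bash
python3 - <<'E'
import cv2
t=cv2.imread("pics/w7.png")
cv2.imwrite("pics/w7z.png",cv2.resize(t[190:300,255:380],None,fx=5,fy=5,interpolation=cv2.INTER_CUBIC))
E
```

```text
(no output)
```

View pics/w7z.png

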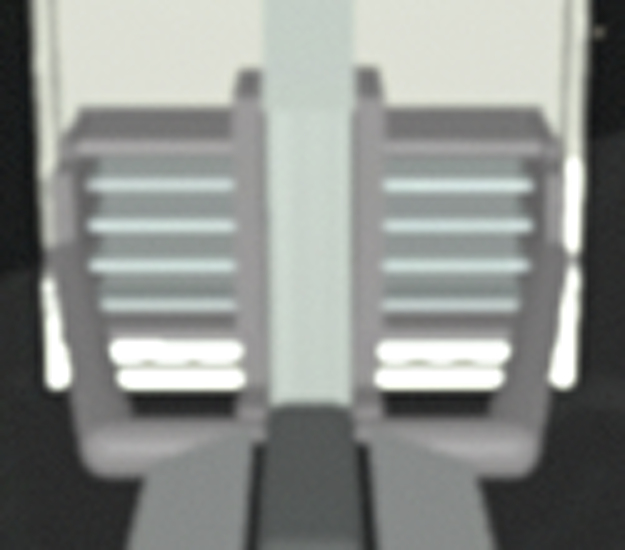

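```bash
python3 - <<'E'
from h import *
m=dict(np.load("w7.npz")); c=lambda x,y:(x/5+255,y/5+190)
for n,p,z in [("sl start top",(248,100),.2),("notch near edge",(248,388),.2),("notch far?",(250,425),.2),("rod L",(85,448),.2296),("rod R",(540,448),.2296),("slL",(234,250),.2),("slR",(384,250),.2),("armL",(268,250),.2),("armR",(354,250),.2)]:
    print(n,sl(onplane(m,c(*p),z)))
rodz=.2296
for sv in (126,128,130):
  P=np.append(p0+a*sv/1e3+b*.0035,rodz); print(sv,(proj(m,P)-[255,190])*5)
E
```

```text
sl start top [91.21 -3.41]
notch near edge [131.28  -3.87]
notch far? [136.71  -3.66]
rod L [127.82 -22.48]
rod R [127.94  32.29]
slL [111.6   -5.51]
slR [111.65  14.56]
armL [111.61  -0.96]
armR [111.64  10.54]
126 [[300.79673139 433.60215469]]
128 [[300.8511395  449.07449797]]
130 [[300.90530041 464.46220642]]
```

>>> {"fn": "arm_command", "kwargs": {"increments": [[[0,0,0,0.0014,-0.008,0,1],[0,0,0,0,0,-0.02,1],[0,0,0,0,0,-0.03,1],[0,0,0,0,0,-0.03,1],[0,0,0,0,0,-0.03,1],[0,0,0,0,0,-0.02,1],[0,0,0,0,0,-0.01,1],[0,0,0,0,0,0,1],[0,0,0,0,0,0,1],[0,0,0,0,0,0,1]]]}}

```text
clock: 9.48
position: [0.5514, 0.1202, 0.4258]
tcp_rot: [-3.13, -0.269, -0.0]
contact_force: [0.5, 0.4, -1.8]
gripper_width: 0.105
```

```bash
python3 -c "
from h import *
st()"
```

```text
t 9.4833 s,l [128.46   2.67] z 0.42584105675685224 yaw 9.818590428849316 tilt [0.0002 0.0001] F [ 0.53  0.44 -1.77] M [-0.072 -0.117  0.   ] w 9.909529121710756
```

>>> {"fn": "arm_command", "kwargs": {"increments": [[[0,0,0,0.0006,-0.0035,-0.005,1],[0,0,0,0,0,-0.005,1],[0,0,0,0,0,-0.005,1],[0,0,0,0,0,-0.005,1],[0,0,0,0,0,-0.005,1],[0,0,0,0,0,-0.005,1],[0,0,0,0,0,-0.005,1],[0,0,0,0,0,0,1],[0,0,0,0,0,0,1]]]}}

```text
clock: 10.23
position: [0.5515, 0.1197, 0.4204]
tcp_rot: [-3.13, -0.269, 0.0]
contact_force: [0.4, 0.7, -3.1]
gripper_width: 0.101
```

```bash
python3 -c "
from h import *
st()"
```

```text
t 10.2333 s,l [129.01   2.61] z 0.42037467537816453 yaw 9.81779440385613 tilt [-0.0001  0.0001] F [ 0.44  0.71 -3.15] M [-0.057 -0.068 -0.056] w 9.489628168349157
```

>>> {"fn": "arm_command", "kwargs": {"increments": [[[0,0,0,0,0,-0.005,1],[0,0,0,0,0,-0.005,1],[0,0,0,0,0,-0.005,1],[0,0,0,0,0,0,1],[0,0,0,0,0,0,1]]]}}

```text
clock: 10.65
position: [0.5514, 0.1196, 0.4181]
tcp_rot: [-3.13, -0.269, 0.0]
contact_force: [0.7, 0.6, -2.7]
gripper_width: 0.105
```

```bash
python3 -c "
from h import *
st()"
```

```text
t 10.65 s,l [129.04   2.6 ] z 0.4181280262646051 yaw 9.817994312541973 tilt [-0.0001 -0.    ] F [ 0.74  0.63 -2.69] M [ 0.015 -0.068 -0.008] w 9.905278791087339
```

>>> {"fn": "arm_command", "kwargs": {"increments": [[[0,0,0,0,0,-0.005,1],[0,0,0,0,0,-0.005,1],[0,0,0,0,0,-0.005,1],[0,0,0,0,0,-0.005,1],[0,0,0,0,0,0,1],[0,0,0,0,0,0,1]]]}}

```text
clock: 11.15
position: [0.5515, 0.1196, 0.4151]
tcp_rot: [-3.13, -0.269, 0.0]
contact_force: [0.2, -0.0, -1.4]
gripper_width: 0.106
```

```bash
python3 -c "
from h import *
st()"
```

```text
t 11.15 s,l [129.05   2.61] z 0.41510304230443773 yaw 9.816681874276012 tilt [-0.0002 -0.    ] F [ 0.19 -0.04 -1.42] M [-0.073 -0.061 -0.001] w 9.940749337970352
```

>>> {"fn": "arm_command", "kwargs": {"increments": [[[0,0,0,0,0,-0.004,1],[0,0,0,0,0,-0.004,1],[0,0,0,0,0,-0.004,1],[0,0,0,0,0,0,1],[0,0,0,0,0,0,1]]]}}

```text
clock: 11.57
position: [0.5515, 0.1196, 0.4133]
tcp_rot: [-3.13, -0.269, 0.0]
contact_force: [-0.0, 0.8, -2.4]
gripper_width: 0.103
```

```bash
python3 -c "
from h import *
st()"
```

```text
t 11.5667 s,l [129.04   2.61] z 0.41332417468797417 yaw 9.818980394345564 tilt [-0.0001  0.    ] F [-0.05  0.76 -2.4 ] M [-0.011 -0.112 -0.033] w 9.65303378212391
```

>>> {"fn": "arm_command", "kwargs": {"increments": [[[0,0,0,0,0,-0.004,1],[0,0,0,0,0,-0.004,1],[0,0,0,0,0,0,1],[0,0,0,0,0,0,1]]]}}

```text
clock: 11.9
position: [0.5515, 0.1196, 0.4121]
tcp_rot: [-3.13, -0.269, 0.0]
contact_force: [0.2, 0.2, -1.9]
gripper_width: 0.107
```

```bash
python3 -c "
from h import *
st()"
```

```text
t 11.9 s,l [129.07   2.6 ] z 0.4121323084163584 yaw 9.814651943769867 tilt [-0.0001 -0.    ] F [ 0.23  0.23 -1.94] M [-0.034 -0.107  0.044] w 10.011691844532162
```

>>> {"fn": "arm_command", "kwargs": {"increments": [[[0,0,0,0,0,-0.004,1],[0,0,0,0,0,0,1],[0,0,0,0,0,0,1]]]}}

```text
clock: 12.15
position: [0.5515, 0.1196, 0.4115]
tcp_rot: [-3.13, -0.269, 0.0]
contact_force: [-0.0, -0.2, -2.5]
gripper_width: 0.104
```

>>> {"fn": "arm_command", "kwargs": {"increments": [[[0,0,0,0,0,-0.004,1],[0,0,0,0,0,0,1],[0,0,0,0,0,0,1]]]}}

```text
clock: 12.4
position: [0.5515, 0.1197, 0.4112]
tcp_rot: [3.13, 0.269, 0.0]
contact_force: [-0.7, -0.3, 2.0]
gripper_width: 0.105
```

```bash
python3 - <<'E'
from h import *
st()
t=imaging.read_camera("scene")[:,:,::-1]
cv2.imwrite("pics/s8z.png",cv2.resize(t[200:300,170:260],None,fx=6,fy=6,interpolation=cv2.INTER_CUBIC))
m=imaging.camera_model("wrist"); np.savez("w8.npz",**m)
t=imaging.read_camera("wrist")[:,:,::-1]
cv2.imwrite("pics/w8.png",t)
cv2.imwrite("pics/w8z.png",cv2.resize(t[190:300,255:380],None,fx=5,fy=5,interpolation=cv2.INTER_CUBIC))
E
```

```text
t 12.4 s,l [129.01   2.63] z 0.41117112501268394 yaw 9.817424022176652 tilt [0.0002 0.    ] F [-0.67 -0.3   2.02] M [-0.136  0.199 -0.006] w 9.848376978273572
```

View pics/s8z.png

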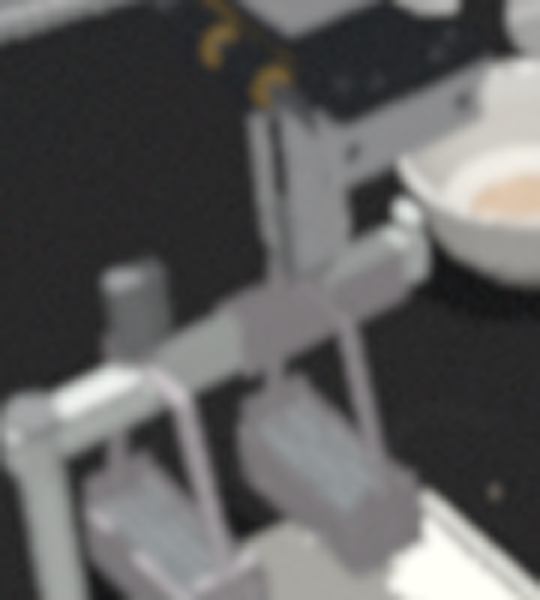

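View pics/w8z.png

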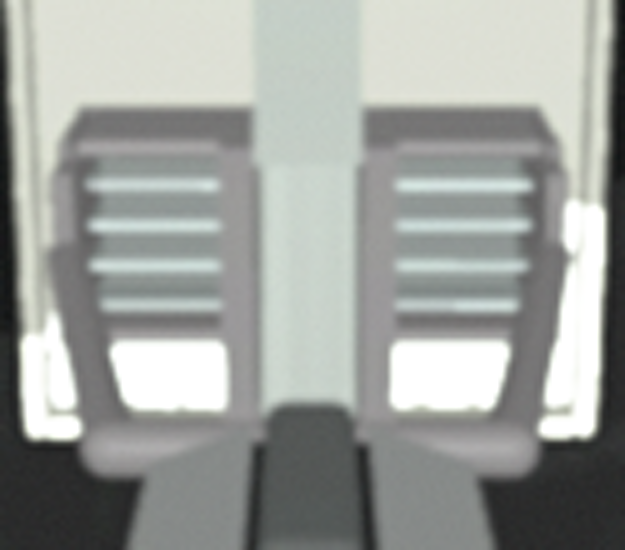

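>>> {"fn": "arm_command", "kwargs": {"increments": [[[0,0,0,0,0,0,0.87],[0,0,0,0,0,0,0.84],[0,0,0,0,0,0,0.8],[0,0,0,0,0,0,0.7],[0,0,0,0,0,0,0.6],[0,0,0,0,0,0,0.5],[0,0,0,0,0,0,0.5],[0,0,0,0,0,0,0.5]]], "grip_force": 5}}

```text
clock: 13.17
position: [0.5515, 0.1196, 0.411]
tcp_rot: [-3.13, -0.269, 0.0]
contact_force: [-0.9, 0.4, -0.1]
gripper_width: 0.487
```

```bash
python3 - <<'E'
from h import *
st()
t=imaging.read_camera("wrist")[:,:,::-1]
cv2.imwrite("pics/w9.png",t)
t=imaging.read_camera("scene")[:,:,::-1]
cv2.imwrite("pics/s9z.png",cv2.resize(t[200:300,170:260],None,fx=6,fy=6,interpolation=cv2.INTER_CUBIC))
E
```

```text
t 13.1667 s,l [129.03   2.61] z 0.41095293940540856 yaw 9.814375131703285 tilt [-0.0001  0.0001] F [-0.93  0.37 -0.07] M [-0.017 -0.089 -0.03 ] w 45.74900896096524
```

View pics/w9.png

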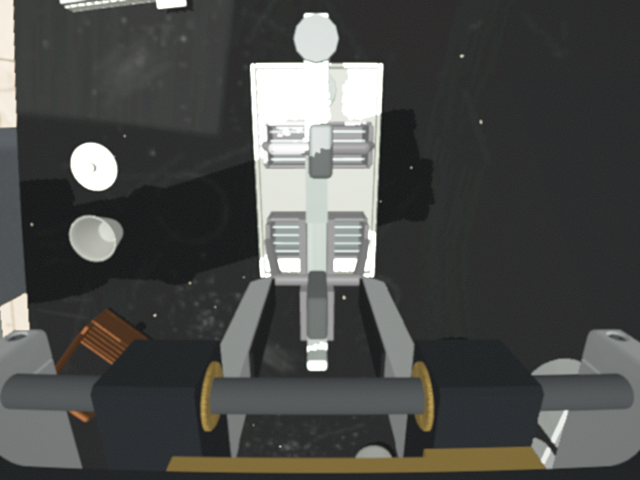

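View pics/s9z.png

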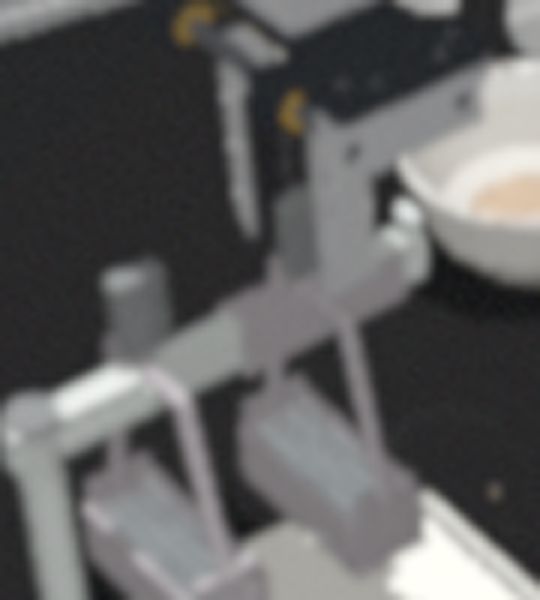

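The rack hangs in the notch with the fingers clear on both sides of its block at (317,300). I'll retreat straight up.

>>> {"fn": "arm_command", "kwargs": {"increments": [[[0,0,0,0,0,0.02,0.5],[0,0,0,0,0,0.05,0.5],[0,0,0,0,0,0.08,0.5],[0,0,0,0,0,0.1,0.5],[0,0,0,0,0,0.12,0.5],[0,0,0,0,0,0.12,0.5],[0,0,0,0,0,0.12,0.5],[0,0,0,0,0,0.1,0.5],[0,0,0,0,0,0.08,0.5],[0,0,0,0,0,0.04,0.5],[0,0,0,0,0,0,0.5],[0,0,0,0,0,0,0.5]]]}}

```text
clock: 14.27
position: [0.5514, 0.1196, 0.5353]
tcp_rot: [3.13, 0.269, -0.0]
contact_force: [0.0, 0.1, -0.8]
gripper_width: 0.502
```

```bash
python3 - <<'E'
from h import *
st()
m=imaging.camera_model("wrist"); np.savez("w10.npz",**m)
t=imaging.read_camera("wrist")[:,:,::-1]
cv2.imwrite("pics/w10.png",t)
t=imaging.read_camera("scene")[:,:,::-1]
cv2.imwrite("pics/s10.png",t)
cv2.imwrite("pics/s10z.png",cv2.resize(t[200:300,170:260],None,fx=6,fy=6,interpolation=cv2.INTER_CUBIC))
S=imaging.camera_model("scene")
for z in (.1945,.2035):
    P=[np.append(p0+a*.129+b*.0035,z-.1185+h) for h in (.168,.1185)]
    print((proj(S,P)-[170,200])*6)
E
```

```text
t 14.2667 s,l [129.05   2.53] z 0.5353135145364423 yaw 9.816311637763606 tilt [-0.0001 -0.0001] F [ 0.05  0.06 -0.82] M [-0.056 -0.054  0.002] w 47.217587578870955
[[297.23602919 193.21824494]
 [307.57738527 290.71354468]]
[[295.31495635 175.02551943]
 [305.72502011 273.30390038]]
```

View pics/w10.png

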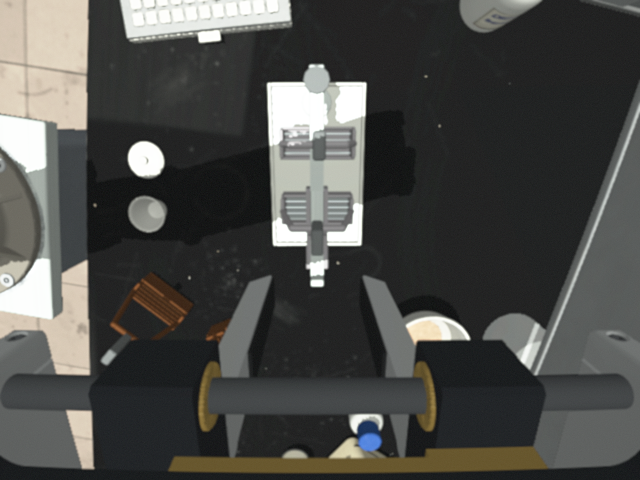

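View pics/s10z.png

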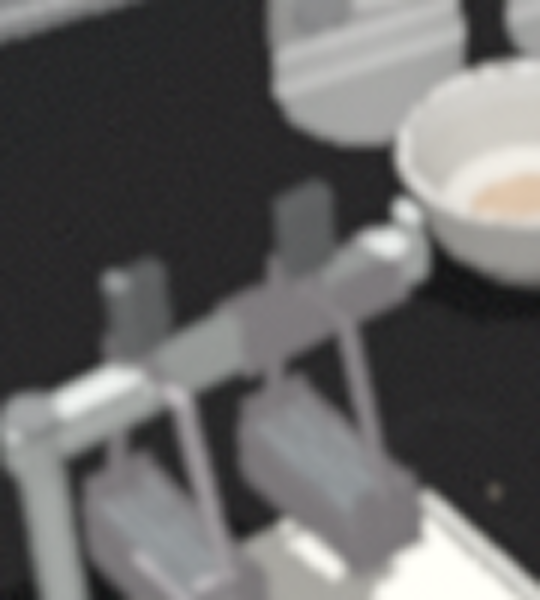

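View pics/s10.png

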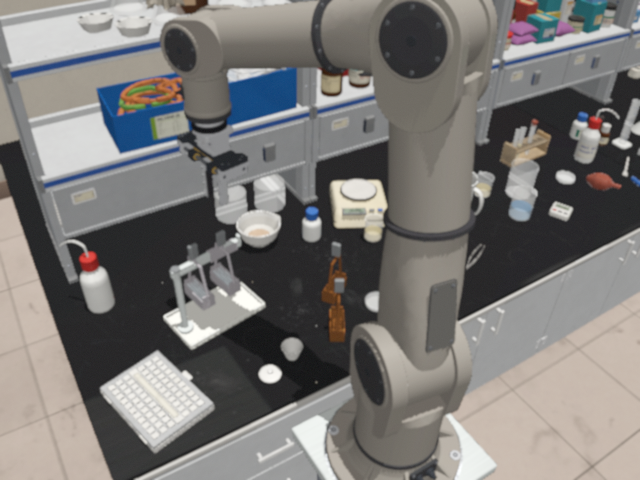

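```bash
python3 - <<'E'
from h import *
A=cv2.imread("pics/s10.png").astype(int); B=imaging.read_camera("scene")[:,:,::-1].astype(int)
print("max change at stand between looks",np.abs(A-B)[230:330,160:260].max())
env.sign_off(); st()
E
```

```text
max change at stand between looks 17
the job is handed in; nothing more can be done
the job is handed in; nothing more can be done
```

I hung rack_b in the free notch beside the first rack and let go. It hangs there by itself, and the job was handed in at about 14.3 s.

- **Finding the notch:** The wrist camera put the free notch about 129 mm from the post. I passed the bail over the upturned end with about 14 mm to spare and lowered the rack in steps of 1 mm or less.
- **Settling:** Nothing touched until the crossbar was about 194 mm high, against 194.5 mm for a full seat. Contact there was light: the vertical force changed by about 4.5 N, well under the 22 N limit.
- **Letting go:** I opened the fingers clear of the grip block and lifted the gripper straight up about 125 mm, so the robot touches nothing.
- **Last checks:**
  - The scene view shows rack_b's grip block near the height expected for the notch, about 9 mm below a rod resting on the flat top.
  - The first rack and the things around look undisturbed by eye; I took no position measurements of them.
  - Two looks just before handing in differed only slightly (at most 17 grey levels around the stand), with no sign of swinging.
- **Disagreement:** The top and wrist cameras differed by 4–6 mm along x on where rack_b stood. I used the wrist camera close up, and the gripper closed cleanly on the block.

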